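# Sort the panel saw's loose fittings into their sample trays

### The job

Clear up the loose fittings on the saw bench: put both spacer rings, both clamping knobs and the wooden step block into the trays that carry a sample of the same kind on their ledge. Set each one down on the tray's floor, the same way up as it is now, side by side and not on top of one another or on a rim; do not drop them, and leave the tape measure and the wax tin where they are.

Things in the scene. Friction and masses are not known exactly. Their poses are not given: they have to be found in the camera images.
- ring_a: loose saw-arbor spacer ring of steel, lying flat: 52 mm outside, 32 mm bore, 20 mm high, about 0.14 kg. Origin: centre of its underside, z up. One of two alike; belongs in tray_ring.
- ring_b: loose saw-arbor spacer ring of steel, lying flat: 52 mm outside, 32 mm bore, 20 mm high, about 0.14 kg. Origin: centre of its underside, z up. One of two alike; belongs in tray_ring.
- knob_a: loose clamping knob of black plastic, standing on its hub: round fluted head 42 to 46 mm across from 17 to 36 mm above its foot, on a hub 30 mm across; about 0.06 kg. Origin: centre of its foot, z up. One of two alike; belongs in tray_knob.
- knob_b: loose clamping knob of black plastic, standing on its hub: round fluted head 42 to 46 mm across from 17 to 36 mm above its foot, on a hub 30 mm across; about 0.06 kg. Origin: centre of its foot, z up. One of two alike; belongs in tray_knob.
- step_block: loose stepped clamping block of pale hardwood, 100 mm long (its x), 28 mm wide (its y); 26 mm high over the 60 mm at its -x end, 14 mm high over the 40 mm at its +x end; about 0.06 kg. Origin: centre of the underside of its length and width, z up. Belongs in tray_block.
- tray_ring: fixed open plywood tray, 132 x 152 x 25 mm high; hollow 120 (x) x 140 mm (y), floor 6 mm thick. Origin: on the bench under the hollow's centre; x points to a solid ledge on its far side (x = 66 to 124 mm, as high and wide as the tray) with a fixed sample at x = 96 mm, not to be taken: a steel ring like the loose ones.
- tray_knob: fixed open plywood tray, 132 x 152 x 25 mm high; hollow 120 (x) x 140 mm (y), floor 6 mm thick. Origin: on the bench under the hollow's centre; x points to a solid ledge on its far side (x = 66 to 124 mm, as high and wide as the tray) with a fixed sample at x = 96 mm, not to be taken: a black knob like the loose ones.
- tray_block: fixed open plywood tray, 132 x 152 x 25 mm high; hollow 120 (x) x 140 mm (y), floor 6 mm thick. Origin: on the bench under the hollow's centre; x points to a solid ledge on its far side (x = 66 to 124 mm, as high and wide as the tray) with a fixed sample at x = 96 mm, not to be taken: a wooden step block like the loose one, along y.
- tape_measure: bystander, to be left alone: grey tape measure standing loose on the bench, 62 (x) x 34 (y) x 56 mm high. Origin: centre of its underside.
- wax_tin: bystander, to be left alone: round flat metal tin with a green lid standing loose on the bench, 66 mm across, 28 mm high. Origin: centre of its underside.
Not all that is in view belongs to the job. What is shaped like the knob_a but blue or pink is not meant.

How it is judged (in metres and radians):
At the end, for the whole second after the job is handed in: Both rings in tray_ring, both knobs in tray_knob and the block in tray_block: each one's origin within 50 mm in x and 60 mm in y of its tray's centre and less than 11 mm above the bench (flat on the 6 mm floor), upright within 0.12 rad, and at rest (under 0.02 m/s and 0.2 rad/s) (x of ring_a in the frame of tray_ring between -0.05 and 0.05 m and y of ring_a in the frame of tray_ring between -0.06 and 0.06 m and z of each of ring_a, ring_b in the frame of tray_ring below 0.011 m and angle between each of ring_a, ring_b, knob_a, knob_b, step_block's own z axis and vertical below 0.12 rad and linear speed of each of ring_a, ring_b, knob_a, knob_b, step_block below 0.02 m/s and angular speed of each of ring_a, ring_b, knob_a, knob_b, step_block below 0.2 rad/s and x of ring_b in the frame of tray_ring between -0.05 and 0.05 m and y of ring_b in the frame of tray_ring between -0.06 and 0.06 m and x of knob_a in the frame of tray_knob between -0.05 and 0.05 m and y of knob_a in the frame of tray_knob between -0.06 and 0.06 m and z of each of knob_a, knob_b in the frame of tray_knob below 0.011 m and x of knob_b in the frame of tray_knob between -0.05 and 0.05 m and y of knob_b in the frame of tray_knob between -0.06 and 0.06 m and x of step_block in the frame of tray_block between -0.05 and 0.05 m and y of step_block in the frame of tray_block between -0.06 and 0.06 m and z of step_block in the frame of tray_block below 0.011 m); the robot touches nothing.
It fails at once if a fitting is dropped: it is in the air, touched by nothing, with its underside more than 50 mm above the bench ((height (world z) of ring_a above 0.05 m and contact force between ring_a and anything else below 0.02 N) or (height (world z) of ring_b above 0.05 m and contact force between ring_b and anything else below 0.02 N) or (height (world z) of knob_a above 0.05 m and contact force between knob_a and anything else below 0.02 N) or (height (world z) of knob_b above 0.05 m and contact force between knob_b and anything else below 0.02 N) or (height (world z) of step_block above 0.05 m and contact force between step_block and anything else below 0.02 N)).
It fails at once if the tape measure or the wax tin is shifted by more than 25 mm (distance of any of tape_measure, wax_tin from where it was at the start of the episode above 0.025 m).
It also fails if it takes over 109 s, if anything falls off the work surface, if the arm or the gripper's body presses on something with over 40 N, if the wrist force passes 120 N, or if a joint passes its speed limit or range.

### The arm

A 6-joint arm with a two-finger parallel gripper is mounted at the origin on the work surface. World frame = base frame: x ahead of the robot, y to its left, z up, the work surface at z = 0. Lengths are in mm, angles in rad, forces in N, time in s.
With the tool pointing down it reaches from about 425 to 1125 mm from the base axis. Payload 14.9 kg.
Tool frame: the origin (TCP) lies midway between the tips of the shut fingers; the grasp point (between the pads) lies 19 mm behind it; z points along the fingers, y is the line along which they close (so a half turn about z gives the same grasp; the last joint's range is limited). The gripper opens to 91 mm and grips with 3 to 60 N. Pads are 32 mm wide; open, the fingers measure 118 mm over their backs; the gripper's body (76 mm by 178 mm) begins 60 mm behind the grasp point.
Start: joints at [1.243, 0.379, 1.734, -0, 1.028, -0.033], TCP at [203.391, 669.813, 213.932] pointing down, gripper open.
Joint ranges: [-2.77, 2.77], [-0.74, 2.19], [0, 2.66], [-1.06, 4.2], [0.31, 2.87], [-3.08, 3.08]. Speed limits (rad/s): [1.89, 1.89, 2.39, 3.14, 3.14, 3.14].

### API

Orientations are given as a 3x3 rotation matrix whose columns are the frame's x, y, z axes.
In Python, from plant import monitor, optics, workorder gives the robot as it stands.
- The arm moves only by the shell command python3 -m inch 'ROWS' [OPENING]. ROWS is JSON, one flat list of numbers, 4 for each row, row after row: the shift along the tool's x, y, z normalised to -1 to 1, where 1 is 0.4 m, then the turn about the tool's z normalised to -1 to 1, where 1 is pi/2 rad. A call has 1 to 12 rows; each row is the pose to reach, as a shift and turn from the pose commanded when the call began, along the tool's axes at that moment; what a row does not reach only later rows make up. A row lasts 1/10 s, in which the tool goes at most 50 mm and 8.59 degrees, less where a joint would pass 70% of its speed; a pose out of reach is approached as far as the arm can. A call with a number of a shift or a turn outside -1 to 1 is refused whole. A call with a gripper value outside its range is refused whole. OPENING is the finger opening in mm, from 0 to 91.2, set as the call begins (- or left out, the last holds). The fingers move at their own pace and stop on an object; the grip force is fixed at half the most. Time passes only in rows, so rows that repeat a pose let the fingers close. It gives the time, the measured TCP pose, the force, the opening and the grip force at its end, in the units of the state.
- monitor.read_state(): the state, without advancing time (a new reading comes with each control period).
- optics.camera(name): name is "scene" or "side" or "wrist"; returns the picture (420x560x3 uint8, blue, green, red); there is no depth.
- optics.get_calibration(name): a dict with "fx", "fy", "cx", "cy" (pixels), "rvec" (rotation vector, rad) and "tvec" (3), from world to camera coordinates, as OpenCV has them; the wrist camera has in their place "mount" (4x4, takes a point from camera to tool coordinates, whose origin is the TCP and whose axes are the flange's). Camera axes: x right, y down, z forward; pixel columns grow to the right and rows downward; lengths in mm; the calibration is good to about 2 mm. A picture is of the moment at which its call begins: read the wrist's pose just before it. get_calibration takes no time and is no camera call.
- workorder.close_job(): hands the job in; it is judged then, once.
The state is a dict: "time_s": time; "joint_pos": joint angles; "qd": joint speeds; "effort": joint torques, N m; "tool_pos": TCP position; "tool_rot": TCP orientation; "ft_force": force on the tool from outside, world axes, zero at the start; "torque": the same for the moment, N m; "gripper_width": finger opening in mm; "finger_force": force on a finger pad.
Only numpy, scipy, OpenCV 4.12 (cv2) and the standard library are available. Lean on these libraries where they do the work, as an engineer would, in place of code of your own. Each camera call takes 0.05 s, during which the arm holds its last target. There are 200 camera calls.

## Working session

There is one attempt and no reset: what is moved stays moved. The work goes in short steps, Python scripts to look and compute and a shell command to move; the robot and the scene stay as the last step left them, time stands still between calls to the robot, and variables do not carry over. Pictures are saved under pics/ and viewed, at most 14 in all, crops included, and the job is handed in when it is done.

```bash
mkdir -p pics; ls; python3 - <<'E'
from plant import monitor, optics
import cv2,numpy as np
s=monitor.read_state();print(s['time_s'],s['tool_pos'],np.round(s['tool_rot'],3),s['gripper_width'])
for n in("scene","side","wrist"):
    cv2.imwrite(f'pics/{n}0.png',optics.camera(n)); print(n,optics.get_calibration(n))
E
```

```text
pics
0.0 [203.23571852 669.40600446 213.28021341] [[-0.957  0.291 -0.   ]
 [ 0.291  0.957 -0.001]
 [ 0.    -0.001 -1.   ]] 91.19112225342826
scene {'fx': 515.7012366149316, 'fy': 515.7012366149316, 'cx': 280.375077085838, 'cy': 216.56968568110338, 'rvec': array([ 2.2845355 ,  0.97297171, -0.35592012]), 'tvec': array([-371.79741819, -242.31463052, 1447.461711  ])}
side {'fx': 496.74363630438893, 'fy': 496.74363630438893, 'cx': 272.16754526573646, 'cy': 209.1791961603704, 'rvec': array([ 2.20474643, -0.38582113,  0.19886395]), 'tvec': array([-463.19091926,  138.53711942,  909.7828578 ])}
wrist {'fx': 326.591481569031, 'fy': 326.591481569031, 'cx': 279.5448959914648, 'cy': 208.6502395778515, 'mount': array([[ 5.34248528e-04, -9.67085184e-01, -2.54452277e-01,
         7.19219799e+01],
       [ 9.99999811e-01,  5.94287869e-04, -1.59081173e-04,
         8.31587526e-01],
       [ 3.05062947e-04, -2.54452144e-01,  9.67085319e-01,
        -1.71991083e+02],
       [ 0.00000000e+00,  0.00000000e+00,  0.00000000e+00,
         1.00000000e+00]])}
```

View pics/scene0.png

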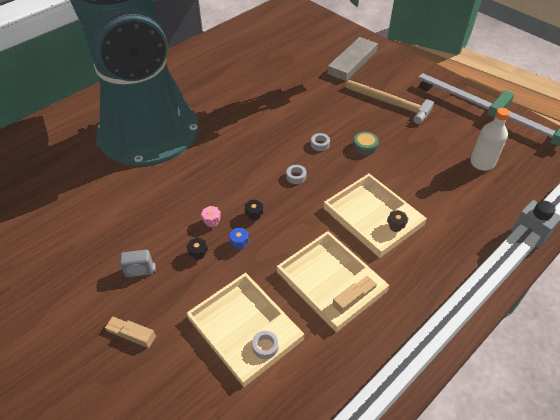

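View pics/side0.png

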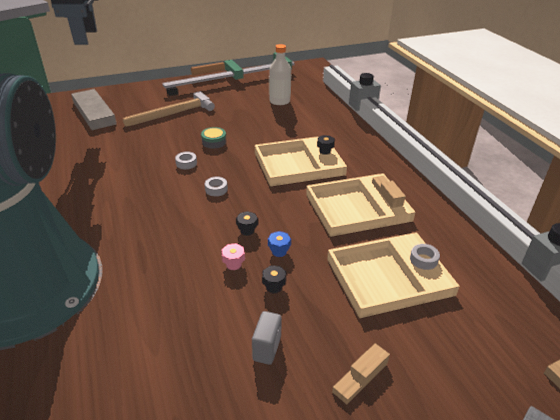

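View pics/wrist0.png

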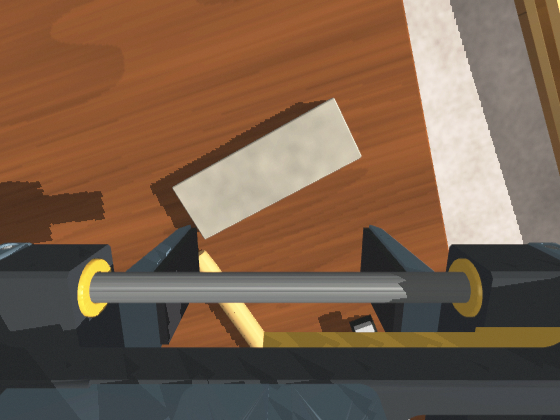

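```bash
python3 - <<'E'
import cv2
a=cv2.imread('pics/scene0.png');b=cv2.imread('pics/side0.png')
def g(im,x0,y0,w,h,k,n):
    c=cv2.resize(im[y0:y0+h,x0:x0+w],None,fx=k,fy=k,interpolation=cv2.INTER_CUBIC)
    for i in range(-(-x0//20)*20,x0+w,20): cv2.line(c,(int((i-x0)*k),0),(int((i-x0)*k),6),(0,255,0),1);cv2.putText(c,str(i),(int((i-x0)*k),16),0,.35,(0,255,0),1)
    for i in range(-(-y0//20)*20,y0+h,20): cv2.line(c,(0,int((i-y0)*k)),(6,int((i-y0)*k)),(0,255,0),1);cv2.putText(c,str(i),(8,int((i-y0)*k)),0,.35,(0,255,0),1)
    cv2.imwrite(n,c)
g(a,100,125,330,260,2.3,'pics/sc.png'); g(b,165,120,300,285,2.1,'pics/sd.png')
E
```

```text
(no output)
```

View pics/sc.png

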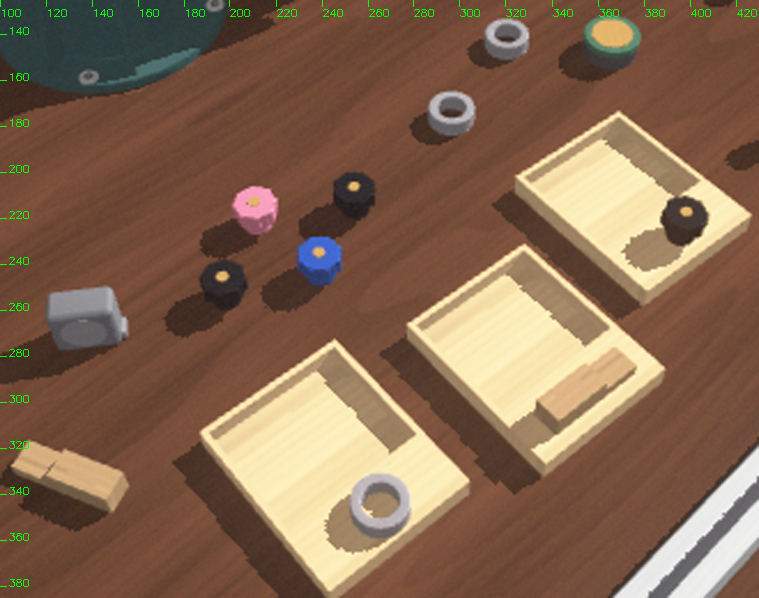

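View pics/sd.png

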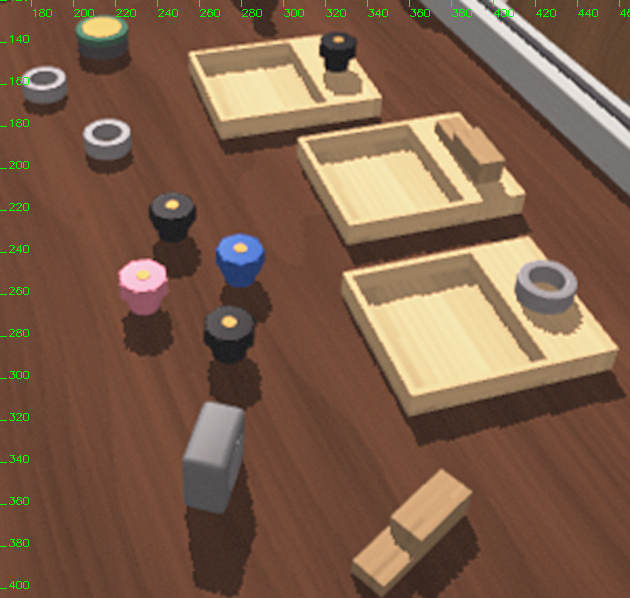

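Both views agree: rings at scene (320,141) and (296,173), black knobs at (253,206) and (196,245), and the block at (130,332). The ring, block and knob trays follow in order from the bottom. Triangulating these now.

```bash
cat > h.py <<'E'
from plant import monitor, optics
import cv2,numpy as np
def P(n):
    c=optics.get_calibration(n);K=np.array([[c['fx'],0,c['cx']],[0,c['fy'],c['cy']],[0,0,1]])
    return K@np.c_[cv2.Rodrigues(c['rvec'])[0],c['tvec']]
def Pw(s):
    c=optics.get_calibration('wrist');K=np.array([[c['fx'],0,c['cx']],[0,c['fy'],c['cy']],[0,0,1]])
    T=np.eye(4);T[:3,:3]=s['tool_rot'];T[:3,3]=s['tool_pos']
    return K@np.linalg.inv(T@c['mount'])[:3]
def tri(P1,a,P2,b):
    X=cv2.triangulatePoints(P1,P2,np.float64(a).reshape(2,1),np.float64(b).reshape(2,1)).ravel();return X[:3]/X[3]
def onz(P,a,z):  # pixel to point on the plane at height z
    H=P[:,[0,1,3]].copy();H[:,2]+=P[:,2]*z
    X=np.linalg.solve(H,[a[0],a[1],1]);return X[:2]/X[2]
def togo(x,y,yaw): # yaw = world angle of closing line; prints normalised tool moves
    s=monitor.read_state();R=np.array(s['tool_rot']);d=R.T@(np.array([x,y,s['tool_pos'][2]])-s['tool_pos'])
    a=np.arctan2(R[1,1],R[0,1]);t=(yaw-a+np.pi/2)%np.pi-np.pi/2   # world ccw
    return np.round(d/400,4),round(-t/(np.pi/2),4)
E
python3 - <<'E'
from h import *
S,D=P('scene'),P('side')
sc=lambda p:(p[0]/2.3+100,p[1]/2.3+125)
sd=lambda p:(p[0]/2.1+165,p[1]/2.1+120)
L={'knobA':((353,186),(172,204)),'knobB':((222,276),(229,322)),'ring1':((507,36),(44,77)),'ring2':((451,108),(107,131)),
'TR l':((202,432),(408,403)),'TR t':((334,342),(343,273)),'TR r':((468,485),(533,238)),'TR b':((330,588),(616,347)),
'TB l':((408,326),(348,235)),'TB t':((524,246),(298,137)),'TB r':((664,372),(461,113)),'TB b':((545,466),(523,195)),
'TK l':((516,177),(221,127)),'TK t':((618,113),(190,52)),'TK r':((750,214),(325,35)),'TK b':((645,294),(380,97)),
'blk far1':((128,478),(471,491)),'blk far2':((118,503),(441,470)),'blk far1s':((128,478),(441,470)),'tin':((612,33),(102,28)),'pink':((254,201),(143,274)),'blue':((319,252),(240,247)),'tape':((85,293),(220,420))}
for k,(a,b) in L.items():
    X=tri(S,sc(a),D,sd(b));print(k,np.round(X),'reproj',np.round((S@np.r_[X,1])[:2]/(S@np.r_[X,1])[2]-sc(a),1), )
for p in [(352,567),(383,595),(441,470),(471,491),(412,542),(392,518)]: print(np.round(onz(D,sd(p),14 if p[1]>550 else 26)))
for p in [(12,465),(28,442),(63,455),(128,482),(112,503)]: print('s',np.round(onz(S,sc(p),14 if p[0]<60 else 26)))
E
```

```text
knobA [440.   6.  37.] reproj [-0.   0.1]
knobB [ 437. -162.   36.] reproj [-0.   0.2]
ring1 [378. 303.  18.] reproj [ 0.1 -0.6]
ring2 [418. 170.  20.] reproj [ 0.  -0.2]
TR l [ 549. -276.   15.] reproj [-0.3  0.9]
TR t [ 562. -128.   23.] reproj [ 0.1 -0.3]
TR r [ 753. -144.   25.] reproj [-0.1  0.3]
TR b [ 739. -289.   25.] reproj [-0.2  0.5]
TB l [595. -65.  13.] reproj [-0.4  1.4]
TB t [608.  84.  24.] reproj [ 0.1 -0.4]
TB r [798.  67.  24.] reproj [-0.  0.]
TB b [785. -80.  20.] reproj [ 0.  -0.1]
TK l [539. 145.  17.] reproj [-0.2  1.3]
TK t [554. 292.  25.] reproj [ 0.  -0.1]
TK r [735. 290.  14.] reproj [ 0.2 -1. ]
TK b [728. 126.  23.] reproj [ 0.1 -0.7]
blk far1 [ 549. -360.   20.] reproj [-2.6  5.8]
blk far2 [ 546. -358.   14.] reproj [ 2.1 -5.6]
blk far1s [ 541. -348.   18.] reproj [ 0.1 -0.3]
tin [468. 384.  27.] reproj [-0.   0.4]
pink [385. -80.  37.] reproj [-0.   0.2]
blue [480. -75.  36.] reproj [-0.   0.1]
tape [ 385. -278.   64.] reproj [-0.4  1.2]
[ 443. -396.]
[ 454. -423.]
[ 536. -352.]
[ 548. -376.]
[ 487. -399.]
[ 483. -377.]
s [ 458. -414.]
s [ 448. -392.]
s [ 488. -378.]
s [ 549. -352.]
s [ 555. -373.]
```

```bash
python3 -c "
from h import *
print(togo(378,303,-0.089))"; python3 -m inch --help | head -20
```

```text
(array([-6.842e-01, -7.499e-01,  6.000e-04]), np.float64(0.869))invalid input: not JSON, or not a number
```

```bash
python3 -m inch '[-0.6842,-0.7499,0.15,0.869,-0.6842,-0.7499,0.15,0.869,-0.6842,-0.7499,0.15,0.869,-0.6842,-0.7499,0.15,0.869,-0.6842,-0.7499,0.15,0.869,-0.6842,-0.7499,0.15,0.869,-0.6842,-0.7499,0.15,0.869,-0.6842,-0.7499,0.15,0.869,-0.6842,-0.7499,0.15,0.869,-0.6842,-0.7499,0.15,0.869,-0.6842,-0.7499,0.15,0.869,-0.6842,-0.7499,0.15,0.869]' 72
python3 - <<'E'
from h import *
s=monitor.read_state();im=optics.camera('wrist');cv2.imwrite('pics/w1.png',im);Q=Pw(s)
print(s['tool_pos'],togo(378,303,-.089))
for p in [(378,303,20),(418,170,20),(468,384,28)]:
    q=Q@np.r_[p,1];print(q[:2]/q[2])
E
```

```text
time_s: 1.35
tool_pos: [377.9, 304.2, 154.1]
tool_rot: [[0.084, 0.996, 0.0], [0.996, -0.084, 0.0], [0.0, 0.0, -1.0]]
ft_force: [-0.2, 0.2, 0.7]
gripper_width: 72.1
finger_force: 0.0
[377.88481072 304.23585017 154.12650583] (array([-0.0031,  0.0008, -0.    ]), np.float64(0.0026))
[279.90980041 201.69997652]
[327.80253142 319.70754014]
[375.05935254 105.34165025]
```

View pics/w1.png

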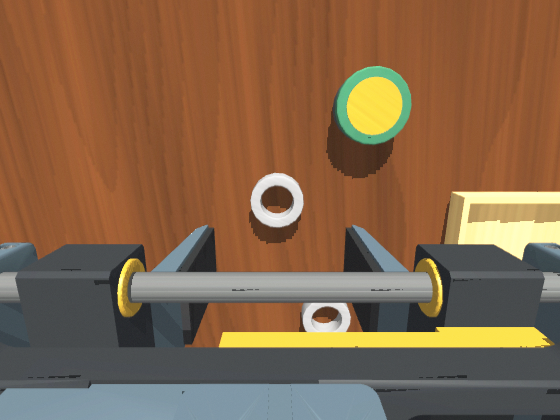

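The wrist view shows ring 1 at (277,200) and the tin at (373,104). Both are within about 2 mm of the triangulated positions. I'll grasp ring 1.

```bash
python3 -m inch '[0,-0.003,0.12,0, 0,-0.003,0.22,0, 0,-0.003,0.29,0, 0,-0.003,0.33,0, 0,-0.003,0.355,0, 0,-0.003,0.37,0, 0,-0.003,0.3725,0, 0,-0.003,0.3725,0]' 72
python3 -m inch '[0,0,0,0, 0,0,0,0, 0,0,0,0, 0,0,0,0, 0,0,0,0, 0,0,0,0]' 40
python3 -m inch '[0,0,-0.06,0, 0,0,-0.15,0, 0,0,-0.25,0, 0,0,-0.25,0]'
python3 -c "
from h import *
c,s=np.cos(-.089),np.sin(-.089)
for n,(cx,cy),dy in (('r1',(621,-209),33),('r2',(621,-209),-33),('k',(612,212),33),('b',(667,2),0)): print(n,cx-s*dy,cy+c*dy,togo(cx-s*dy,cy+c*dy,-.089))"
```

```text
time_s: 2.2
tool_pos: [377.2, 303.8, 5.5]
tool_rot: [[0.088, 0.996, 0.001], [0.996, -0.088, 0.001], [0.001, 0.001, -1.0]]
ft_force: [0.0, -0.1, -0.4]
gripper_width: 72.2
finger_force: 0.0
time_s: 2.8
tool_pos: [377.0, 303.5, 5.4]
tool_rot: [[0.089, 0.996, 0.0], [0.996, -0.089, 0.0], [0.0, 0.0, -1.0]]
ft_force: [-3.0, -1.2, 7.8]
gripper_width: 51.4
finger_force: 30.0
time_s: 3.2
tool_pos: [379.1, 305.0, 109.3]
tool_rot: [[0.089, 0.996, 0.006], [0.996, -0.089, 0.004], [0.005, 0.005, -1.0]]
ft_force: [0.1, -0.1, -2.2]
gripper_width: 51.5
finger_force: 30.0
r1 623.9331242058267 -176.13061025219372 (array([-1.1436,  0.7166, -0.0015]), np.float64(-0.0))
r2 618.0668757941733 -241.86938974780628 (array([-1.3086,  0.7166, -0.0023]), np.float64(-0.0))
k 614.9331242058267 244.86938974780628 (array([-0.0972,  0.6006,  0.0027]), np.float64(-0.0))
b 667.0 2.0 (array([-0.6904,  0.7842,  0.001 ]), np.float64(-0.0))
```

```bash
python3 -m inch '[-1,0.5476,0,0,-1,0.5476,0,0,-1,0.5476,0,0,-1,0.5476,0,0,-1,0.5476,0,0,-1,0.5476,0,0,-1,0.5476,0,0,-1,0.5476,0,0,-1,0.5476,0,0,-1,0.5476,0,0,-1,0.5476,0,0]'
python3 -m inch '[-0.12,0.07,0,0,-0.24,0.13,0,0,-0.3086,0.169,0,0,-0.3086,0.169,0,0,-0.3086,0.169,0,0,-0.3086,0.169,0,0]'
python3 - <<'E'
from h import *
s=monitor.read_state();im=optics.camera('wrist');cv2.imwrite('pics/w2.png',im);Q=Pw(s)
print(s['tool_pos'],togo(618,-242,-.089))
c,sn=np.cos(-.089),np.sin(-.089)
for a,b,z in [(-66,76,25),(66,76,25),(-60,70,6),(-60,70,25),(96,0,45)]:
    q=Q@np.r_[621+c*a-sn*b,-209+sn*a+c*b,z,1];print(a,b,np.round(q[:2]/q[2],1))
E
```

```text
time_s: 4.3
tool_pos: [559.3, -115.6, 103.9]
tool_rot: [[0.091, 0.996, -0.001], [0.996, -0.091, 0.0], [0.0, -0.001, -1.0]]
ft_force: [-0.3, -0.7, -1.3]
gripper_width: 51.4
finger_force: 30.0
time_s: 4.9
tool_pos: [615.0, -241.6, 104.3]
tool_rot: [[0.088, 0.996, -0.002], [0.996, -0.088, 0.001], [0.001, -0.002, -1.0]]
ft_force: [-0.5, 1.2, -0.5]
gripper_width: 51.2
finger_force: 30.0
[ 614.95633921 -241.56788311  104.25009357] (array([-0.0003,  0.0073, -0.    ]), np.float64(0.0009))
-66 76 [192.4  69.8]
66 76 [376.8  70.1]
-60 70 [207.   81.9]
-60 70 [201.3  78.7]
96 0 [418.6 180. ]
```

View pics/w2.png

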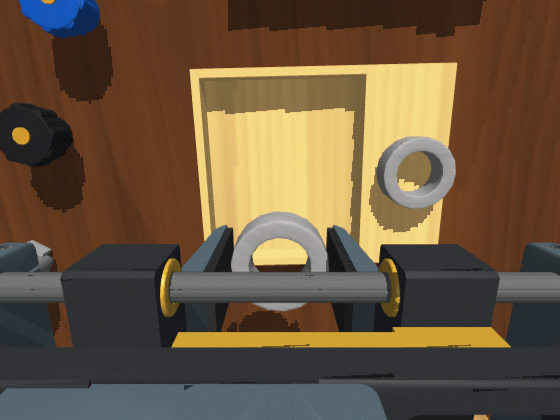

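```bash
python3 -m inch '[0,0.014,0.08,0, 0,0.014,0.15,0, 0,0.014,0.195,0, 0,0.014,0.22,0, 0,0.014,0.228,0, 0,0.014,0.232,0, 0,0.014,0.232,0,0,0.014,0.232,0]'
python3 -m inch '[0,0,0,0, 0,0,0,0, 0,0,0,0, 0,0,0,0]' 68
python3 -m inch '[0,0,-0.05,0, 0,0,-0.14,0, 0,0,-0.25,0, 0,0,-0.25,0, 0,0,-0.25,0]'
python3 -c "
from h import *
print(togo(417,170,-.089))"
```

```text
time_s: 5.75
tool_pos: [622.0, -244.2, 13.1]
tool_rot: [[0.089, 0.996, 0.001], [0.996, -0.089, -0.001], [-0.0, 0.001, -1.0]]
ft_force: [-0.2, 0.0, -2.2]
gripper_width: 51.4
finger_force: 30.0
time_s: 6.15
tool_pos: [621.5, -244.0, 12.3]
tool_rot: [[0.089, 0.996, 0.0], [0.996, -0.089, -0.0], [-0.0, 0.0, -1.0]]
ft_force: [-0.2, -0.4, -0.4]
gripper_width: 68.2
finger_force: 0.0
time_s: 6.65
tool_pos: [622.0, -244.2, 113.2]
tool_rot: [[0.089, 0.996, 0.002], [0.996, -0.089, -0.001], [-0.001, 0.002, -1.0]]
ft_force: [-0.1, 0.7, -0.7]
gripper_width: 67.7
finger_force: 0.0
(array([ 0.9858, -0.6025, -0.0018]), np.float64(0.0))
```

```bash
python3 -m inch '[0.9858,-0.6025,0.03,0,0.9858,-0.6025,0.03,0,0.9858,-0.6025,0.03,0,0.9858,-0.6025,0.03,0,0.9858,-0.6025,0.03,0,0.9858,-0.6025,0.03,0,0.9858,-0.6025,0.03,0,0.9858,-0.6025,0.03,0,0.9858,-0.6025,0.03,0,0.9858,-0.6025,0.03,0,0.9858,-0.6025,0.03,0,0.9858,-0.6025,0.03,0]' 72
python3 -c "
from h import *
s=monitor.read_state();print(s['tool_pos'],(s['tool_pos'][2]-5)/400,togo(417,170,-.089))"
```

```text
time_s: 7.85
tool_pos: [416.5, 169.7, 99.6]
tool_rot: [[0.088, 0.996, -0.001], [0.996, -0.088, -0.0], [-0.001, -0.001, -1.0]]
ft_force: [-0.5, -0.3, -0.1]
gripper_width: 72.2
finger_force: 0.0
[416.45002753 169.69936728  99.5834528 ] 0.23645863201145004 (array([ 0.0009,  0.0013, -0.    ]), np.float64(0.0003))
```

```bash
python3 -m inch '[0,0,0.08,0, 0,0,0.15,0, 0,0,0.2,0, 0,0,0.225,0, 0,0,0.234,0, 0,0,0.2365,0, 0,0,0.2365,0]'
python3 -m inch '[0,0,0,0, 0,0,0,0, 0,0,0,0, 0,0,0,0, 0,0,0,0, 0,0,0,0]' 40
python3 -m inch '[0,0,-0.06,0, 0,0,-0.15,0, 0,0,-0.25,0, 0,0,-0.25,0, 0,0,-0.25,0]'
python3 -m inch '[-0.8,0.595,0,0,-0.8,0.595,0,0,-0.8,0.595,0,0,-0.8,0.595,0,0,-0.8,0.595,0,0,-0.8,0.595,0,0,-0.8,0.595,0,0,-0.8,0.595,0,0,-0.8,0.595,0,0,-0.8,0.595,0,0,-0.8,0.595,0,0,-0.8,0.595,0,0]'
python3 -c "
from h import *
s=monitor.read_state();print((s['tool_pos'][2]-11.5)/400,togo(625.5,-170,-.089))"
```

```text
time_s: 8.55
tool_pos: [417.1, 170.1, 6.1]
tool_rot: [[0.089, 0.996, 0.001], [0.996, -0.089, 0.0], [0.0, 0.001, -1.0]]
ft_force: [-0.2, 0.0, 0.1]
gripper_width: 71.8
finger_force: 0.0
time_s: 9.15
tool_pos: [416.7, 170.4, 5.9]
tool_rot: [[0.089, 0.996, 0.0], [0.996, -0.089, 0.0], [0.0, 0.0, -1.0]]
ft_force: [-1.4, -1.3, 7.9]
gripper_width: 51.3
finger_force: 30.0
time_s: 9.65
tool_pos: [416.8, 170.4, 106.0]
tool_rot: [[0.089, 0.996, 0.002], [0.996, -0.089, 0.001], [0.001, 0.002, -1.0]]
ft_force: [-0.0, -0.2, -2.0]
gripper_width: 50.8
finger_force: 30.0
time_s: 10.85
tool_pos: [624.2, -168.5, 104.7]
tool_rot: [[0.088, 0.996, -0.001], [0.996, -0.088, 0.0], [0.0, -0.002, -1.0]]
ft_force: [0.4, -0.4, -1.3]
gripper_width: 50.9
finger_force: 30.0
0.23306536719546211 (array([-0.0035,  0.0037, -0.    ]), np.float64(0.0007))
```

```bash
python3 -m inch '[0,0,0.08,0, 0,0,0.15,0, 0,0,0.195,0, 0,0,0.22,0, 0,0,0.228,0, 0,0,0.2325,0, 0,0,0.2325,0,0,0,0.2325,0]'
python3 -m inch '[0,0,0,0, 0,0,0,0, 0,0,0,0, 0,0,0,0]' 68
python3 -m inch '[0,0,-0.05,0, 0,0,-0.14,0, 0,0,-0.25,0, 0,0,-0.25,0, 0,0,-0.25,0]'
python3 -m inch '[0.397,-0.501,0,0,0.397,-0.501,0,0,0.397,-0.501,0,0,0.397,-0.501,0,0,0.397,-0.501,0,0,0.397,-0.501,0,0,0.397,-0.501,0,0,0.397,-0.501,0,0,0.397,-0.501,0,0]' 70
python3 - <<'E'
from h import *
s=monitor.read_state();im=optics.camera('wrist');cv2.imwrite('pics/w3.png',im);Q=Pw(s)
print((s['tool_pos'][2]-11)/400,togo(440,6,-.089))
q=Q@np.r_[440,6,36,1];print(q[:2]/q[2])
E
```

```text
time_s: 11.65
tool_pos: [625.6, -169.8, 13.4]
tool_rot: [[0.089, 0.996, 0.001], [0.996, -0.089, -0.0], [-0.0, 0.001, -1.0]]
ft_force: [0.8, 1.1, -1.9]
gripper_width: 51.1
finger_force: 30.0
time_s: 12.05
tool_pos: [625.2, -169.7, 12.7]
tool_rot: [[0.089, 0.996, 0.0], [0.996, -0.089, -0.0], [-0.0, 0.0, -1.0]]
ft_force: [0.4, -0.6, 0.8]
gripper_width: 68.0
finger_force: 0.0
time_s: 12.55
tool_pos: [625.6, -169.8, 113.5]
tool_rot: [[0.089, 0.996, 0.002], [0.996, -0.089, -0.001], [-0.0, 0.002, -1.0]]
ft_force: [0.4, -0.1, -0.8]
gripper_width: 67.9
finger_force: 0.0
time_s: 13.45
tool_pos: [440.6, 5.7, 112.4]
tool_rot: [[0.09, 0.996, 0.0], [0.996, -0.09, -0.0], [-0.0, 0.0, -1.0]]
ft_force: [0.4, -1.3, 0.4]
gripper_width: 70.2
finger_force: 0.0
0.2533954249151232 (array([ 0.0008, -0.0011,  0.    ]), np.float64(-0.0007))
[279.00896117 216.86951635]
```

View pics/w3.png

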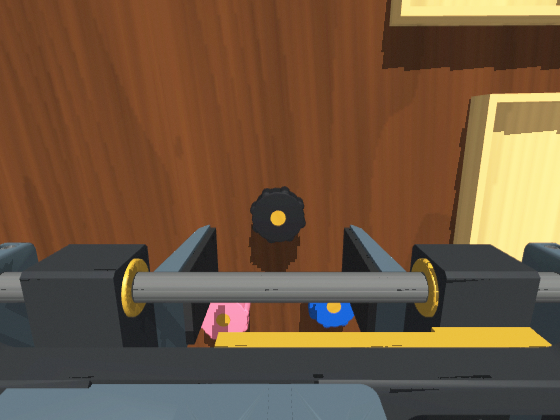

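The black knob is at (278,217), exactly where predicted, between the fingers. Grasping it.

```bash
python3 -m inch '[0,0,0.08,0, 0,0,0.15,0, 0,0,0.21,0, 0,0,0.238,0, 0,0,0.25,0, 0,0,0.2525,0, 0,0,0.2525,0]'
python3 -m inch '[0,0,0,0, 0,0,0,0, 0,0,0,0, 0,0,0,0, 0,0,0,0, 0,0,0,0]' 30
python3 -m inch '[0,0,-0.06,0, 0,0,-0.15,0, 0,0,-0.26,0, 0,0,-0.26,0, 0,0,-0.26,0]'
python3 -m inch '[0.634,0.3825,0,0,0.634,0.3825,0,0,0.634,0.3825,0,0,0.634,0.3825,0,0,0.634,0.3825,0,0,0.634,0.3825,0,0,0.634,0.3825,0,0,0.634,0.3825,0,0,0.634,0.3825,0,0]'
python3 - <<'E'
from h import *
s=monitor.read_state();im=optics.camera('wrist');cv2.imwrite('pics/w4.png',im);Q=Pw(s)
print(s['tool_pos'],togo(615,245,-.089))
c,sn=np.cos(-.1),np.sin(-.1)
for a,b,z in [(-66,76,25),(124,76,25),(66,-76,25),(-66,-76,25)]:
    q=Q@np.r_[612+c*a-sn*b,212+sn*a+c*b,z,1];print(a,b,np.round(q[:2]/q[2],1))
E
```

```text
time_s: 14.2
tool_pos: [440.2, 6.2, 12.2]
tool_rot: [[0.089, 0.996, 0.001], [0.996, -0.089, -0.0], [0.0, 0.001, -1.0]]
ft_force: [0.4, 0.4, -0.2]
gripper_width: 70.0
finger_force: 0.0
time_s: 14.8
tool_pos: [439.8, 6.3, 11.8]
tool_rot: [[0.089, 0.996, 0.0], [0.996, -0.089, -0.0], [-0.0, 0.0, -1.0]]
ft_force: [-1.5, 0.1, 7.1]
gripper_width: 40.8
finger_force: 30.0
time_s: 15.3
tool_pos: [440.1, 6.3, 116.3]
tool_rot: [[0.089, 0.996, 0.002], [0.996, -0.089, -0.0], [0.0, 0.002, -1.0]]
ft_force: [-0.4, -0.4, -1.3]
gripper_width: 41.1
finger_force: 30.0
time_s: 16.2
tool_pos: [613.1, 244.4, 113.8]
tool_rot: [[0.089, 0.996, -0.003], [0.996, -0.089, -0.001], [-0.001, -0.003, -1.0]]
ft_force: [-0.2, 0.7, -0.9]
gripper_width: 40.9
finger_force: 30.0
[613.14157992 244.39097732 113.80481884] (array([ 0.0022,  0.0039, -0.    ]), np.float64(-0.0004))
-66 76 [200.2 159. ]
124 76 [439.4 161.8]
66 -76 [353.2 328. ]
-66 -76 [208.7 326.3]
```

View pics/w4.png

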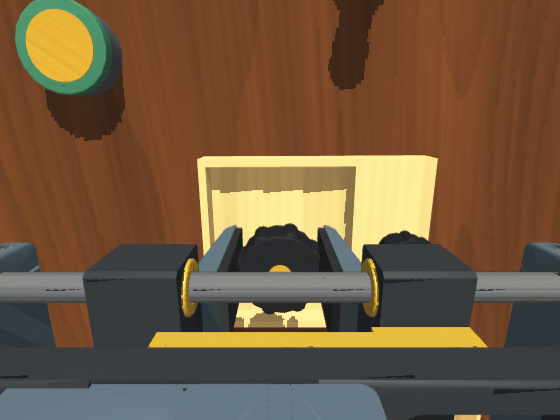

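The tray corner is at (199,158) and the far ledge corner at (436,157), matching the prediction within about 2 px. Placing the knob, then going to knob B.

```bash
python3 -m inch '[0,0,0.08,0, 0,0,0.15,0, 0,0,0.205,0, 0,0,0.23,0, 0,0,0.24,0, 0,0,0.2435,0, 0,0,0.2435,0,0,0,0.2435,0]'
python3 -m inch '[0,0,0,0, 0,0,0,0, 0,0,0,0, 0,0,0,0]' 60
python3 -m inch '[0,0,-0.05,0, 0,0,-0.14,0, 0,0,-0.23,0, 0,0,-0.23,0, 0,0,-0.23,0]'
python3 -c "
from h import *
print(togo(437,-162,-.089))"
```

```text
time_s: 17.05
tool_pos: [615.1, 245.5, 19.1]
tool_rot: [[0.089, 0.996, 0.001], [0.996, -0.089, 0.0], [0.001, 0.001, -1.0]]
ft_force: [0.9, 0.7, -1.9]
gripper_width: 41.0
finger_force: 30.0
time_s: 17.45
tool_pos: [614.6, 245.3, 18.3]
tool_rot: [[0.089, 0.996, 0.0], [0.996, -0.089, 0.0], [0.0, 0.0, -1.0]]
ft_force: [-0.1, -0.2, -0.4]
gripper_width: 60.0
finger_force: 0.0
time_s: 17.95
tool_pos: [614.9, 245.4, 110.8]
tool_rot: [[0.089, 0.996, 0.001], [0.996, -0.089, 0.0], [0.001, 0.001, -1.0]]
ft_force: [-0.7, -0.7, -0.7]
gripper_width: 60.2
finger_force: 0.0
(array([-1.0541, -0.3524, -0.0011]), np.float64(0.0))
```

```bash
python3 -m inch '[-0.95,-0.3176,0,0,-0.95,-0.3176,0,0,-0.95,-0.3176,0,0,-0.95,-0.3176,0,0,-0.95,-0.3176,0,0,-0.95,-0.3176,0,0,-0.95,-0.3176,0,0,-0.95,-0.3176,0,0,-0.95,-0.3176,0,0]' 70
python3 -m inch '[-0.1041,-0.0348,0,0,-0.1041,-0.0348,0,0,-0.1041,-0.0348,0,0,-0.1041,-0.0348,0,0]'
python3 -c "
from h import *
s=monitor.read_state();print((s['tool_pos'][2]-11)/400,togo(437,-162,-.089))"
```

```text
time_s: 18.85
tool_pos: [451.3, -125.3, 108.9]
tool_rot: [[0.094, 0.996, -0.002], [0.996, -0.094, 0.0], [0.0, -0.003, -1.0]]
ft_force: [0.8, 0.3, 0.5]
gripper_width: 69.9
finger_force: 0.0
time_s: 19.25
tool_pos: [436.6, -161.3, 109.6]
tool_rot: [[0.088, 0.996, -0.001], [0.996, -0.088, 0.0], [0.0, -0.001, -1.0]]
ft_force: [-0.4, 1.2, -0.6]
gripper_width: 69.8
finger_force: 0.0
0.24645177993132603 (array([-0.0016,  0.0011, -0.    ]), np.float64(0.0003))
```

```bash
python3 -m inch '[0,0,0.08,0, 0,0,0.15,0, 0,0,0.205,0, 0,0,0.233,0, 0,0,0.244,0, 0,0,0.247,0, 0,0,0.247,0]'
python3 -m inch '[0,0,0,0, 0,0,0,0, 0,0,0,0, 0,0,0,0, 0,0,0,0, 0,0,0,0]' 30
python3 -m inch '[0,0,-0.06,0, 0,0,-0.15,0, 0,0,-0.26,0, 0,0,-0.26,0, 0,0,-0.26,0]'
python3 -m inch '[0.885,0.352,0,0,0.885,0.352,0,0,0.885,0.352,0,0,0.885,0.352,0,0,0.885,0.352,0,0,0.885,0.352,0,0,0.885,0.352,0,0,0.885,0.352,0,0,0.885,0.352,0,0,0.885,0.352,0,0,0.885,0.352,0,0]'
python3 -c "
from h import *
s=monitor.read_state();print((s['tool_pos'][2]-18)/400,togo(608.7,178,-.089))"
```

```text
time_s: 19.95
tool_pos: [437.2, -162.1, 11.9]
tool_rot: [[0.089, 0.996, 0.001], [0.996, -0.089, -0.0], [-0.0, 0.001, -1.0]]
ft_force: [1.0, 0.1, -0.4]
gripper_width: 69.9
finger_force: 0.0
time_s: 20.55
tool_pos: [436.8, -162.2, 11.6]
tool_rot: [[0.089, 0.996, 0.0], [0.996, -0.089, -0.0], [-0.0, 0.0, -1.0]]
ft_force: [-0.6, 0.1, 5.8]
gripper_width: 41.1
finger_force: 30.0
time_s: 21.05
tool_pos: [437.0, -162.3, 116.0]
tool_rot: [[0.089, 0.996, 0.002], [0.996, -0.089, -0.001], [-0.001, 0.002, -1.0]]
ft_force: [-0.9, 0.2, -1.4]
gripper_width: 41.6
finger_force: 30.0
time_s: 22.15
tool_pos: [607.2, 177.0, 113.9]
tool_rot: [[0.089, 0.996, -0.002], [0.996, -0.089, -0.001], [-0.001, -0.002, -1.0]]
ft_force: [0.1, -1.0, -0.8]
gripper_width: 40.9
finger_force: 30.0
0.23985708673257566 (array([ 0.0028,  0.0035, -0.    ]), np.float64(-0.0003))
```

```bash
python3 -m inch '[0,0,0.08,0, 0,0,0.15,0, 0,0,0.205,0, 0,0,0.23,0, 0,0,0.24,0, 0,0,0.2435,0, 0,0,0.2435,0,0,0,0.2435,0]'
python3 -m inch '[0,0,0,0, 0,0,0,0, 0,0,0,0, 0,0,0,0]' 60
python3 -m inch '[0,0,-0.05,0, 0,0,-0.14,0, 0,0,-0.24,0, 0,0,-0.24,0, 0,0,-0.24,0]'
python3 -m inch '[-0.95,-0.087,-0.05,0,-0.95,-0.087,-0.05,0,-0.95,-0.087,-0.05,0,-0.95,-0.087,-0.05,0,-0.95,-0.087,-0.05,0,-0.95,-0.087,-0.05,0,-0.95,-0.087,-0.05,0,-0.95,-0.087,-0.05,0,-0.95,-0.087,-0.05,0]' 60
python3 -m inch '[-0.462,-0.042,0,0.68,-0.462,-0.042,0,0.68,-0.462,-0.042,0,0.68,-0.462,-0.042,0,0.68,-0.462,-0.042,0,0.68,-0.462,-0.042,0,0.68,-0.462,-0.042,0,0.68,-0.462,-0.042,0,0.68,-0.462,-0.042,0,0.68,-0.462,-0.042,0,0.68]'
python3 - <<'E'
from h import *
s=monitor.read_state();im=optics.camera('wrist');cv2.imwrite('pics/w5.png',im);Q=Pw(s)
np.savez('w5.npz',Q=Q)
print(s['tool_pos'],togo(507,-380,-1.14))
q=Q@np.r_[507,-380,26,1];print(q[:2]/q[2])
E
```

```text
time_s: 22.95
tool_pos: [608.9, 178.0, 18.9]
tool_rot: [[0.089, 0.996, 0.001], [0.996, -0.089, 0.0], [0.0, 0.001, -1.0]]
ft_force: [0.9, -0.1, -1.3]
gripper_width: 41.2
finger_force: 30.0
time_s: 23.35
tool_pos: [608.4, 178.0, 18.0]
tool_rot: [[0.089, 0.996, 0.0], [0.996, -0.089, 0.0], [0.0, 0.0, -1.0]]
ft_force: [0.9, -0.1, 0.2]
gripper_width: 59.9
finger_force: 0.0
time_s: 23.85
tool_pos: [608.8, 178.1, 114.8]
tool_rot: [[0.089, 0.996, 0.002], [0.996, -0.089, 0.0], [0.001, 0.002, -1.0]]
ft_force: [-0.8, 0.8, -0.4]
gripper_width: 59.4
finger_force: 0.0
time_s: 24.75
tool_pos: [538.7, -200.5, 132.9]
tool_rot: [[0.092, 0.996, -0.001], [0.996, -0.092, 0.0], [0.0, -0.001, -1.0]]
ft_force: [-0.7, 0.4, 0.3]
gripper_width: 60.2
finger_force: 0.0
time_s: 25.75
tool_pos: [506.8, -379.5, 133.4]
tool_rot: [[0.914, 0.405, -0.001], [0.405, -0.914, 0.0], [-0.0, -0.001, -1.0]]
ft_force: [0.0, 0.7, 0.2]
gripper_width: 59.7
finger_force: 0.0
[ 506.75193946 -379.5125303   133.4363611 ] (array([ 0.0001,  0.001 , -0.    ]), np.float64(-0.0089))
[281.11358555 206.65878521]
```

View pics/w5.png

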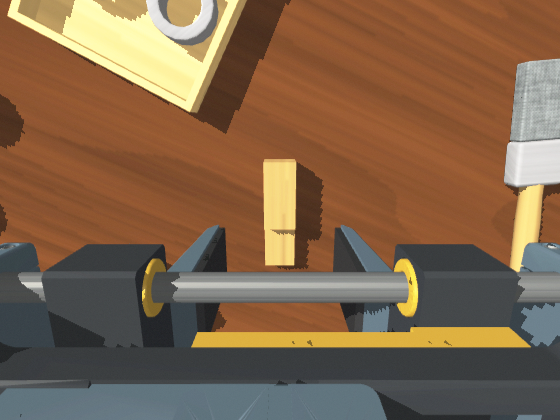

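The block is aligned with the fingers, running from (280,160) to the step at row 231. The grasp point lands on the tall part, as wanted.

```bash
python3 -m inch '[0,0,0.1,0, 0,0,0.2,0, 0,0,0.27,0, 0,0,0.305,0, 0,0,0.318,0, 0,0,0.3215,0, 0,0,0.3215,0, 0,0,0.3215,0]'
python3 -m inch '[0,0,0,0, 0,0,0,0, 0,0,0,0, 0,0,0,0, 0,0,0,0, 0,0,0,0]' 15
python3 -m inch '[0,0,-0.06,0, 0,0,-0.15,0, 0,0,-0.26,0, 0,0,-0.26,0, 0,0,-0.26,0]'
python3 -m inch '[0.765,-0.733,0,-0.678,0.765,-0.733,0,-0.678,0.765,-0.733,0,-0.678,0.765,-0.733,0,-0.678,0.765,-0.733,0,-0.678,0.765,-0.733,0,-0.678,0.765,-0.733,0,-0.678,0.765,-0.733,0,-0.678,0.765,-0.733,0,-0.678,0.765,-0.733,0,-0.678,0.765,-0.733,0,-0.678,0.765,-0.733,0,-0.678]'
python3 - <<'E'
from h import *
s=monitor.read_state();im=optics.camera('wrist');cv2.imwrite('pics/w6.png',im);Q=Pw(s)
print(s['tool_pos'],togo(668,12,-.089))
c,sn=np.cos(-.089),np.sin(-.089)
for a,b,z in [(-66,76,25),(124,76,25)]:
    q=Q@np.r_[667+c*a-sn*b,2+sn*a+c*b,z,1];print(a,b,np.round(q[:2]/q[2],1))
E
```

```text
time_s: 26.6
tool_pos: [507.4, -380.6, 6.6]
tool_rot: [[0.916, 0.402, 0.001], [0.402, -0.916, -0.001], [0.001, 0.002, -1.0]]
ft_force: [0.5, 0.5, 0.8]
gripper_width: 60.2
finger_force: 0.0
time_s: 27.2
tool_pos: [506.7, -380.0, 5.4]
tool_rot: [[0.916, 0.402, -0.0], [0.402, -0.916, 0.0], [-0.0, -0.0, -1.0]]
ft_force: [-0.2, 1.3, 2.6]
gripper_width: 27.8
finger_force: 30.0
time_s: 27.7
tool_pos: [507.1, -380.3, 110.1]
tool_rot: [[0.916, 0.402, 0.001], [0.402, -0.916, -0.001], [0.001, 0.002, -1.0]]
ft_force: [0.2, 0.6, -1.5]
gripper_width: 27.9
finger_force: 30.0
time_s: 28.9
tool_pos: [668.2, 10.6, 108.3]
tool_rot: [[0.093, 0.996, -0.002], [0.996, -0.093, -0.0], [-0.0, -0.002, -1.0]]
ft_force: [0.1, 0.1, -0.8]
gripper_width: 27.5
finger_force: 30.0
[668.20172504  10.58483082 108.31830205] (array([ 0.0039, -0.0013,  0.    ]), np.float64(-0.0027))
-66 76 [192.3 129.8]
124 76 [442.5 129. ]
```

View pics/w6.png

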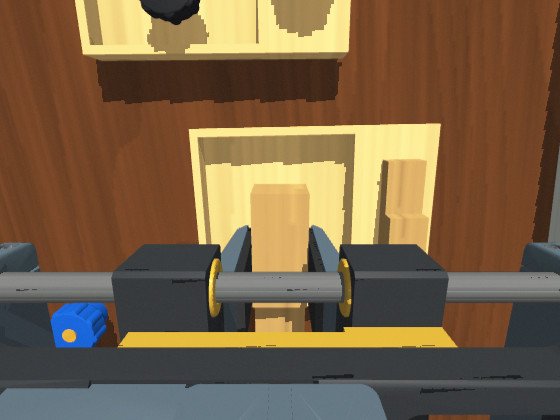

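The tray corner is at (191,130) and the ledge corner at (439,125), as predicted, and the block is centred over the hollow. Placing it.

```bash
python3 -m inch '[0,0,0.08,0, 0,0,0.15,0, 0,0,0.205,0, 0,0,0.23,0, 0,0,0.24,0, 0,0,0.2435,0, 0,0,0.2435,0,0,0,0.2435,0]'
python3 -m inch '[0,0,0,0, 0,0,0,0, 0,0,0,0, 0,0,0,0]' 45
python3 -m inch '[0,0,-0.05,0, 0,0,-0.14,0, 0,0,-0.25,0, 0,0,-0.35,0, 0,0,-0.45,0, 0,-0.2,-0.5,0, 0,-0.4,-0.5,0, 0,-0.4,-0.5,0, 0,-0.4,-0.5,0, 0,-0.4,-0.5,0]'
python3 - <<'E'
from h import *
a=optics.camera('scene')[125:385,100:430];b=optics.camera('side')[120:405,165:465]
cv2.imwrite('pics/end.png',np.hstack([cv2.resize(a,(400,315)),cv2.resize(b,(400,315))]))
E
```

```text
time_s: 29.75
tool_pos: [669.7, 11.4, 13.0]
tool_rot: [[0.092, 0.996, 0.001], [0.996, -0.092, -0.0], [0.0, 0.001, -1.0]]
ft_force: [0.3, -0.3, -1.5]
gripper_width: 28.1
finger_force: 30.0
time_s: 30.15
tool_pos: [669.2, 11.5, 12.1]
tool_rot: [[0.092, 0.996, 0.0], [0.996, -0.092, -0.0], [0.0, 0.0, -1.0]]
ft_force: [0.1, -0.3, -0.7]
gripper_width: 44.7
finger_force: 0.0
time_s: 31.15
tool_pos: [508.6, 26.3, 212.4]
tool_rot: [[0.092, 0.996, 0.001], [0.996, -0.092, -0.0], [0.0, 0.001, -1.0]]
ft_force: [-0.2, 0.4, 0.1]
gripper_width: 44.7
finger_force: 0.0
```

View pics/end.png

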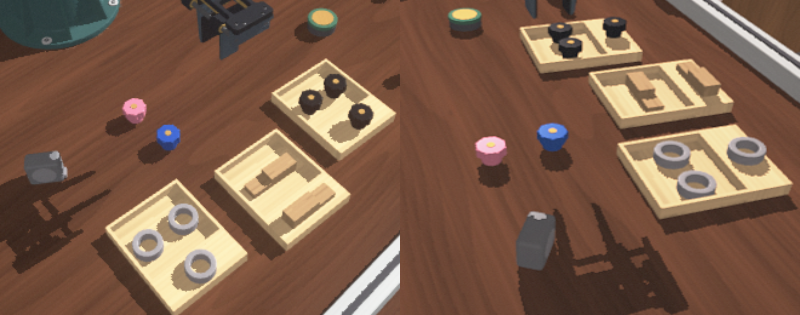

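The picture shows all five fittings in the right trays: rings near (182,218) and (147,244), block near (270,172), and both knobs upright near (335,84) and (311,100). The tin and tape measure haven't moved.

```bash
python3 -c "
from plant import workorder
print(workorder.close_job())"
```

```text
the job is handed in; nothing more can be done
None
```

The job is handed in: both rings, both knobs and the step block are in their matching trays, upright and side by side in the last picture, and the tape measure and wax tin were left alone; no verdict came back.

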